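# Pulse-test the bench mill

### The arm

A 7-joint arm with a two-finger parallel gripper is mounted at the origin on a cart in front of the work surface, level with it; the furniture and walls round the work are solid. World frame = base frame: x ahead of the robot, y to its left, z up, the work surface at z = 0. Lengths are in m, angles in rad, forces in N, time in s.
With the tool pointing down it reaches from about 0.425 to 0.95 m from the base axis. Payload 4.7 kg.
Tool frame: the origin (TCP) lies at the very end of the fingers, on their centre line; the grasp point (between the pads) lies grip_point_offset behind it (grip_point_offset is the distance from the TCP to the grasp point, in m); z points along the fingers, y is the line along which they close (so a half turn about z gives the same grasp; the last joint's range is limited). The gripper opens to 85 mm and grips with 20 to 120 N. Pads are 22 mm wide; open, the fingers measure 114 mm over their backs; the gripper's body (76 mm by 85 mm) begins 54 mm behind the grasp point. The pads swing forward as they close: fully open they stand 13 mm farther back than shut.
Start: joints at [1.223, 0.469, -0.049, 1.532, 0.024, 1.141, -0.082], TCP at [0.212, -0.641, 0.193] pointing down, gripper open.
Joint ranges: [-2.59, 2.59], [-0.33, 1.99], [-1.39, 1.29], [0.1, 2.45], [-1.04, 4.18], [0.21, 1.99], [-2.66, 2.66]. Speed limits (rad/s): [2.57, 2.57, 3.14, 3.14, 3.14, 3.14, 3.14].

### API

Orientations are given as a unit quaternion [x, y, z, w].
In Python, from station import observe, snapshot, hand_in, grip_point_offset gives the robot as it stands.
- The arm moves only by the shell command python3 -m crank 'ROWS' [FORCE]. ROWS is text: rows parted by semicolons, each of 5 numbers parted by spaces: the shift along the tool's x, y, z in m, then the turn about the tool's z in degrees, then the opening, from 0 (shut) to 1 (fully open). In form: dx dy dz roll fingers; .... A call has 1 to 10 rows; each row is the pose to reach, as a shift and turn from the pose commanded when the call began, along the tool's axes at that moment; what a row does not reach only later rows make up. A row lasts 1/8 s, in which the tool goes at most 62.5 mm and 10.7 degrees, less where a joint would pass 70% of its speed; a pose out of reach is approached as far as the arm can. A call with a gripper value outside its range is refused whole. The fingers move at their own pace and stop on an object; FORCE is the grip in N (left out, the last holds). Time passes only in rows, so rows that repeat a pose let the fingers close. It gives the time, the measured TCP pose, the force, the opening and the grip force at its end, in the units of the state.
- observe(): the state, without advancing time (a new reading comes with each control period).
- snapshot(name): name is "scene" or "side" or "wrist"; returns a dict with "color" (384x512x3 uint8, red, green, blue), "fx", "fy", "cx", "cy" (pixels), "world_from_camera" (4x4, takes a point from camera to world coordinates); the wrist camera has in their place "T_tool_cam" (4x4, takes a point from camera to tool coordinates, whose origin is the TCP and whose axes are the flange's). Camera axes: x right, y down, z forward; pixel columns grow to the right and rows downward; lengths in m; the calibration is good to about 2 mm. A picture is of the moment at which its call begins: read the wrist's pose just before it. There is no depth.
- hand_in(): hands the job in; it is judged then, once.
The state is a dict: "clock": time; "joint_pos": joint angles; "joint_vel": joint speeds; "joint_torque": joint torques, N m; "tool_pos": TCP position; "tcp_rot": TCP orientation; "wrist_force": force on the tool from outside, world axes, zero at the start; "moment": the same for the moment, N m; "gripper_width": finger opening in m; "grasp_force": force on a finger pad.
Only numpy, scipy, OpenCV 4.12 (cv2) and the standard library are available. Lean on these libraries where they do the work, as an engineer would, in place of code of your own. Each camera call takes 0.05 s, during which the arm holds its last target. There are 200 camera calls.

### The job

The little bench mill has been reassembled empty and needs a pulse test. First fold the ply dust guard beside it up until it stands upright, so that it screens the railbus being serviced, and let go of it. Then set the mill's lid fully down into the bayonet collar, twist it clockwise to the two-bar half-way mark (the pulse position, against the spring) but not on into the lock click, and finish while still gripping the lid and holding it there; leave the neighbouring things where they are.

Things in the scene. Friction and masses are not known exactly. Their poses are not given: they have to be found in the camera images.
- guard (a joint): fold angle of the dust guard about its stiff hinge, rad: 0 = lying flat, outward (away from the mill), 1.57 = standing upright; limit 2.0. The hinge stays wherever it is left (it takes about 0.3 N m, that is 4 N at the handle)
- guard_hinge (a point): middle of the guard's fixed hinge line, 16 mm above the worktop. x = hinge line (150 mm long), +y points towards the mill, z up. The plywood panel (150 mm along the hinge, 103 mm from hinge to free edge, 6 mm thick, aluminium edge strip) lies to -y of it and folds up towards +y
- guard_handle (a point): centre of the round bar (10 mm thick, 80 mm long, parallel to the hinge) of the steel bow handle on the panel's upper, mill-side face; it turns with the panel: at fold angle q it is at y = -0.076 cos q + 0.041 sin q, z = 0.076 sin q + 0.041 cos q from guard_hinge, in that frame. 33 mm are free between bar and panel
- mill_mouth (a point): centre of the fixed round mill's mouth, level with the top of its black collar (96 mm across), 85 mm above the worktop. z up; its x axis points at one entry notch, the other is at -x. Under a 5 mm lip (opening 69 mm across, notches 12.5 mm wide) runs the lugs' track. Raised steel marks on the collar, twice round: one bar at a notch, two bars half-way, three at the lock
- mill_ring (a joint): how far the lid's lugs have turned the sprung ring in the mill, rad: 0 until the lid is twisted by about 0.2 rad, then the clockwise twist less 0.2: 0.46 at the half-way mark, 1.1 at the lock. The ring pushes back with 0.05 to 0.1 N m and turns the lid back if let go; from about 0.9 rad of twist the lugs climb the lock's spring balls
- lid_grip (a point): centre of the upright bar grip on the loose grey lid (0.11 kg): bar 68 mm long (lid's x), 14 mm thick (y), 28 mm tall; this point is 15.5 mm above the cap and 33.5 mm above the lid's underside. Cap 83 mm across, 6 mm thick; below it a plug 66 mm across, 12 mm deep, with two like lugs (8 mm wide, to 39.5 mm from the axis) under the bar's ends
- lid_seat (a point): lid axis at the underside of the lid's cap (21.5 mm below lid_grip), which rests on the collar's top face (meets mill_mouth) when the lid is fully down; axes as the lid
- railbus_1: bystander: model railbus with dark grey-brown roof and red lower sides, 47x218x65 mm, standing loose right of the guard; origin under its centre
- glue_bottle: bystander: loose white bottle with blue cap, 32x32x83 mm; origin under its centre
- screw_tin: bystander: loose round tin, 54 mm across, 21 mm tall; origin under its centre
- track_rubber: bystander: loose brown abrasive block, 23x52x13 mm; origin under its centre
- mill_half (a point): one of the two half-way marks on the collar's top (the other is opposite): 45 mm from the axis, 37.5 deg = 0.65 rad clockwise (seen from above) of the notch. The bar grip points at it in the pulse position. The lock's three bars are at 75 deg = 1.31 rad clockwise

How it is judged:
By the outcome, as a careful person would: the job done as asked, in the order asked, and still so for the second after the job is handed in, while the arm keeps its last pose, push and grip.
It also fails if it takes over 56 s, if anything falls off the work surface, if the arm or the gripper's body presses on something with over 40 N, if the wrist force passes 120 N, or if a joint passes its speed limit or range.

## Working session

There is one attempt and no reset: what is moved stays moved. The work goes in short steps, Python scripts to look and compute and a shell command to move; the robot and the scene stay as the last step left them, time stands still between calls to the robot, and variables do not carry over. Pictures are saved under pics/ and viewed, at most 10 in all, crops included, and the job is handed in when it is done.

```bash
mkdir -p pics; ls; cat > h.py <<'E'
import numpy as np, cv2
from scipy.spatial.transform import Rotation as R
from station import observe, snapshot, hand_in, grip_point_offset
def cam(name):
    o=observe(); s=snapshot(name)
    if name=="wrist":
        T=np.eye(4); T[:3,:3]=R.from_quat(o["tcp_rot"]).as_matrix(); T[:3,3]=o["tool_pos"]
        s["world_from_camera"]=T@np.array(s["T_tool_cam"])
    return s
def ray(s,u,v):
    T=np.array(s["world_from_camera"]); d=T[:3,:3]@np.array([(u-s["cx"])/s["fx"],(v-s["cy"])/s["fy"],1]); return T[:3,3],d
def onz(s,u,v,z):
    p,d=ray(s,u,v); return p+d*(z-p[2])/d[2]
def proj(s,P):
    T=np.linalg.inv(s["world_from_camera"]); q=T[:3,:3]@np.array(P)+T[:3,3]; return np.array([s["cx"]+s["fx"]*q[0]/q[2],s["cy"]+s["fy"]*q[1]/q[2]])
def two(a,ua,b,ub):
    A=np.zeros((3,3));y=np.zeros(3)
    for s,u in((a,ua),(b,ub)):
        p,d=ray(s,*u);d=d/np.linalg.norm(d);M=np.eye(3)-np.outer(d,d);A+=M;y+=M@p
    return np.linalg.solve(A,y)
def save(s,n): cv2.imwrite("pics/"+n,cv2.cvtColor(s["color"],cv2.COLOR_RGB2BGR))
def state():
    o=observe(); print("t",round(o["clock"],2),"pos",np.round(o["tool_pos"],4),"F",np.round(o["wrist_force"],1),"M",np.round(o["moment"],2),"w",round(o["gripper_width"],4),"g",np.round(o["grasp_force"],1)); Rm=R.from_quat(o["tcp_rot"]).as_matrix(); print(np.round(Rm,3).tolist(), np.round(o["joint_pos"],2)); return o
E
python3 - <<'E'
from h import *
import pickle
state(); print(grip_point_offset)
d={}
for n in("scene","side","wrist"):
    d[n]=cam(n)
    print(n,d[n]["fx"],d[n]["cx"],d[n]["cy"],np.round(d[n]["world_from_camera"],3).tolist())
pickle.dump(d,open("d0.pkl","wb"))
save(d["scene"],"s0.png"); save(d["side"],"d0.png"); save(d["wrist"],"w0.png")
E
```

```text
pics
t 0.0 pos [ 0.2114 -0.6404  0.1923] F [-0.4  0.5  0.2] M [0.05 0.03 0.  ] w 0.0852 g 0.0
[[0.95, 0.313, -0.001], [0.313, -0.95, 0.002], [-0.0, -0.002, -1.0]] [ 1.22  0.47 -0.05  1.53  0.02  1.14 -0.08]
0.0187
scene 476.710201261971 245.11446712116825 193.19938205781392 [[-0.734, -0.433, 0.522, -0.327], [-0.678, 0.443, -0.586, 0.944], [0.022, -0.785, -0.62, 1.062], [0.0, 0.0, 0.0, 1.0]]
side 477.28045836972336 250.3376012108931 192.25897422452329 [[-0.911, -0.249, 0.329, -0.002], [-0.412, 0.505, -0.759, 1.067], [0.023, -0.827, -0.562, 0.901], [0.0, 0.0, 0.0, 1.0]]
wrist 297.2548444163219 254.13011344010468 190.32700388662016 [[0.314, -0.903, -0.293, 0.287], [-0.95, -0.299, -0.094, -0.616], [-0.003, 0.308, -0.951, 0.373], [0.0, 0.0, 0.0, 1.0]]
```

View pics/s0.png

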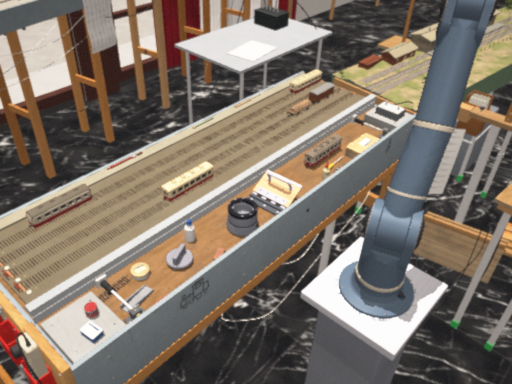

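View pics/d0.png

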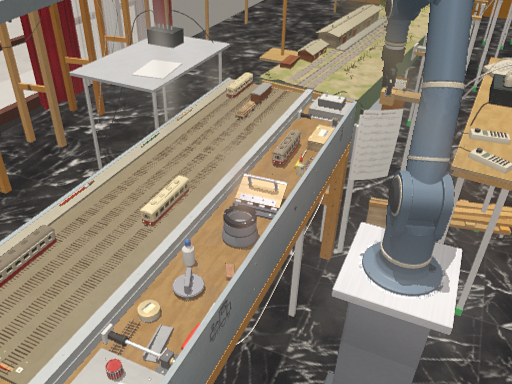

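```bash
python3 - <<'E'
from h import *
import pickle
d=pickle.load(open("d0.pkl","rb"))
a=cv2.resize(d["scene"]["color"][135:285,125:345],None,fx=3.6,fy=3.6,interpolation=cv2.INTER_CUBIC)[:,:792]
b=cv2.resize(d["side"]["color"][125:305,165:310],None,fx=3.3,fy=3.3,interpolation=cv2.INTER_CUBIC)
cv2.imwrite("pics/s1.png",a[:,:,::-1]); cv2.imwrite("pics/d1.png",b[:,:,::-1])
s,e=d["scene"],d["side"]
for n,u,v in(("mill",(242,207),(240,215)),("lidgrip",(180,250),(188,280)),("handle",(280,182),(264,180)),("bottlecap",(188,223),(187,243)),("railbus",(322,146),(287,143)),("tin",(140,268),(148,306))):
    print(n,np.round(two(s,u,e,v),3))
E
```

```text
mill [0.457 0.078 0.082]
lidgrip [0.495 0.311 0.023]
handle [ 0.466 -0.122  0.077]
bottlecap [0.537 0.238 0.069]
railbus [ 0.505 -0.433  0.057]
tin [0.534 0.432 0.018]
```

View pics/s1.png

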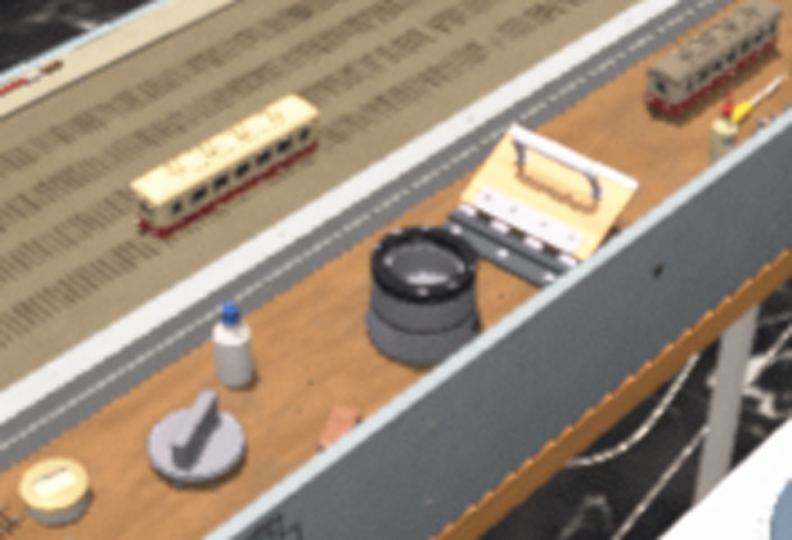

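View pics/d1.png

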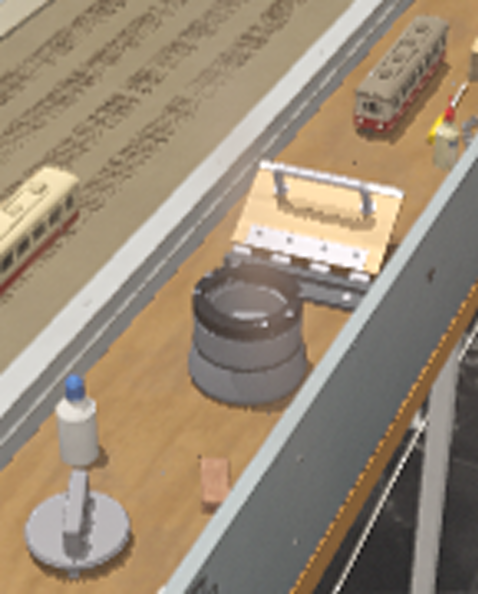

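```bash
python3 - <<'E'
from h import *
import pickle
d=pickle.load(open("d0.pkl","rb"));s,e=d["scene"],d["side"]
S=lambda x,y:(125+x/3.6-.4,135+y/3.6-.4)
E=lambda x,y:(165+x/3.3-.4,125+y/3.3-.4)
P={"h0":((518,145),(278,172)),"h1":((600,185),(372,190)),"edge0":((512,127),(262,165)),"edge1":((635,187),(402,190)),"base0":((450,220),(230,265)),"base1":((550,280),(360,300)),"bar0":((210,395),(80,472)),"bar1":((182,455),(70,540)),"millL":((372,265),(193,300)),"millR":((477,265),(302,300)),"bot":((230,313),(75,382)),"rub":((340,412),(215,460))}
for k,(a,b) in P.items():
    p=two(s,S(*a),e,E(*b)); print(k,np.round(p,3),np.round(proj(s,p)-S(*a),1))
# fascia top edge
print("fascia",np.round(two(s,S(380,418),e,E(310,430)),3))
for n,c,sc in(("lid c on z.018",(197,440),S),):
    print(n,onz(s,*S(*c),0.018))
print("lidside",onz(e,*E(78,527),0.018))
print("millc",onz(s,*S(424,262),.085),onz(e,*E(247,300),.085))
E
```

```text
h0 [ 0.522 -0.128  0.073] [-0.1 -0.7]
h1 [ 0.425 -0.134  0.074] [-0.2 -1.2]
edge0 [ 0.555 -0.159  0.058] [0.  0.3]
edge1 [ 0.406 -0.166  0.063] [-0.1 -0.8]
base0 [ 0.536 -0.048  0.012] [0.  0.3]
base1 [ 0.394 -0.028  0.031] [0.  0.6]
bar0 [0.501 0.293 0.041] [-0.  -0.3]
bar1 [0.482 0.342 0.019] [-0.  -0.4]
millL [0.496 0.104 0.078] [-0.2 -1.6]
millR [0.423 0.043 0.072] [0.1 1.2]
bot [0.536 0.236 0.075] [-0.1 -0.6]
rub [0.418 0.221 0.026] [-0.  -0.4]
fascia [0.309 0.286 0.147]
lid c on z.018 [0.48539543 0.32283914 0.018     ]
lidside [0.48503399 0.32558606 0.018     ]
millc [0.45359965 0.08037827 0.085     ] [0.45511947 0.08538293 0.085     ]
```

```bash
python3 -m crank '0.05 -0.05 -0.02 2 1; 0.1 -0.1 -0.02 4 1; 0.14 -0.14 -0.02 6 1; 0.18 -0.18 -0.02 8 1; 0.22 -0.22 -0.02 10 1; 0.26 -0.26 -0.02 12 0.6; 0.30 -0.30 -0.02 14 0.6; 0.34 -0.34 -0.02 15 0.6; 0.38 -0.375 -0.02 15 0.6; 0.409 -0.401 -0.02 15 0.6'
python3 - <<'E'
from h import *
import pickle
state(); w=cam("wrist"); pickle.dump(w,open("w1.pkl","wb"));save(w,"w1.png")
E
```

```text
clock: 1.4
tool_pos: [0.4751, -0.1295, 0.2134]
tcp_rot: [1.0, 0.03, 0.0, -0.0]
wrist_force: [1.3, -0.7, -0.8]
gripper_width: 0.0513
grasp_force: 0.0
t 1.4 pos [ 0.4751 -0.1295  0.2134] F [ 1.3 -0.7 -0.8] M [-0.04 -0.08  0.01] w 0.0513 g 0.0
[[0.998, 0.059, 0.0], [0.059, -0.998, 0.0], [0.0, -0.0, -1.0]] [ 0.49  0.17 -0.35  1.91  0.07  1.07 -1.4 ]
```

View pics/w1.png

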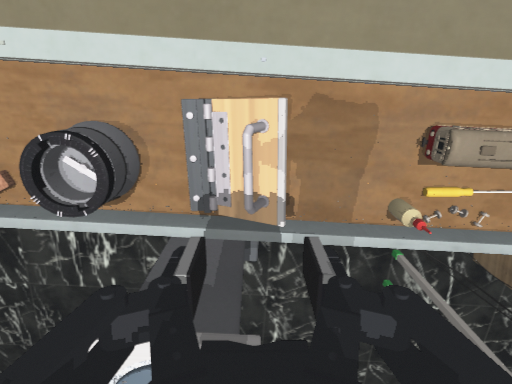

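```bash
python3 - <<'E'
from h import *
import pickle
from scipy.optimize import brentq
w=pickle.load(open("w1.pkl","rb"))
a,b=onz(w,208,104,.016),onz(w,211,210,.016); H=(a+b)/2; print(a,b,"hinge",H, np.linalg.norm(a-b))
u=a-b; print("ang deg",np.degrees(np.arctan2(u[1],u[0])))
for px in((249.5,130),(249.5,169),(248.5,205)):
    f=lambda q:onz(w,*px,.016+.076*np.sin(q)+.041*np.cos(q))[1]-(H[1]-.076*np.cos(q)+.041*np.sin(q))
    q=brentq(f,-.3,1); print(q,onz(w,*px,.016+.076*np.sin(q)+.041*np.cos(q)))
for px in((283,98),(281,224)):
  for z in(.03,.045,.06):print(z,onz(w,*px,z))
g=cv2.cvtColor(w["color"],cv2.COLOR_RGB2GRAY)
c=cv2.resize(w["color"][115:225,10:150],None,fx=5.5,fy=5.4,interpolation=cv2.INTER_CUBIC); cv2.imwrite("pics/m1.png",c[:,:,::-1])
E
```

```text
[ 0.53911768 -0.06903636  0.016     ] [ 0.39997969 -0.07474804  0.016     ] hinge [ 0.46954869 -0.0718922   0.016     ] 0.13925517616005745
ang deg 2.350699287224762
0.45534628689345724 [ 0.51883637 -0.12211776  0.08624523]
0.4232514286698746 [ 0.47754476 -0.12434602  0.08459735]
0.4066127028089161 [ 0.43605262 -0.12548008  0.08371513]
0.03 [ 0.55163236 -0.15866986  0.03      ]
0.045 [ 0.55172872 -0.15729282  0.045     ]
0.06 [ 0.55182507 -0.15591578  0.06      ]
0.03 [ 0.39116594 -0.17034693  0.03      ]
0.045 [ 0.39786994 -0.16848905  0.045     ]
0.06 [ 0.40457393 -0.16663117  0.06      ]
```

View pics/m1.png

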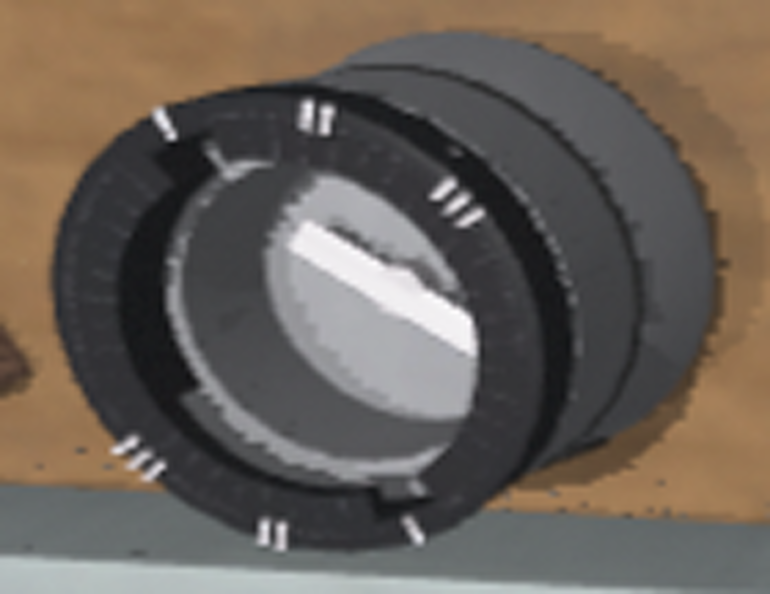

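```bash
python3 -m crank '0 -0.0035 0.04 -1 0.4; 0 -0.0035 0.08 -1 0.4; 0 -0.0035 0.11 -1 0.4; 0 -0.0035 0.135 -1 0.4; 0 -0.0035 0.147 -1 0.4; 0 -0.0035 0.147 -1 0.4; 0 -0.0035 0.147 -1 0.05; 0 -0.0035 0.147 -1 0.05; 0 -0.0035 0.147 -1 0.05; 0 -0.0035 0.147 -1 0.05' 30
python3 - <<'E'
from h import *
import pickle
w=pickle.load(open("w1.pkl","rb"))
m=lambda x,y:onz(w,10+x/5.5-.4,115+y/5.4-.4,.085)
P=[((165,122),(413,530)),((317,117),(272,535)),((457,203),(138,458))]
for a,b in P:
    A,B=m(*a),m(*b); print((A+B)/2,np.linalg.norm(A-B)/2,np.degrees(np.arctan2(*(A-B)[1::-1])))
state()
E
```

```text
clock: 2.7
tool_pos: [0.4743, -0.1286, 0.0667]
tcp_rot: [0.999, 0.037, 0.0, 0.0]
wrist_force: [-0.4, -0.3, -0.2]
gripper_width: 0.0042
grasp_force: 0.0
[0.4573514 0.0759105 0.085    ] 0.045030781370686036 24.149862454332073
[0.45725472 0.07600946 0.085     ] 0.04506223700153595 -13.316402620870523
[0.45744671 0.07600848 0.085     ] 0.04502559189716521 -50.76706731763597
t 2.7 pos [ 0.4743 -0.1286  0.0667] F [-0.4 -0.3 -0.2] M [ 0.03 -0.04  0.04] w 0.0042 g 0.0
[[0.997, 0.074, 0.001], [0.074, -0.997, -0.0], [0.001, 0.0, -1.0]] [ 0.45  0.35 -0.33  2.07  0.17  0.74 -1.48]
```

```bash
python3 - <<'E'
from h import *
import pickle
o=state(); w=cam("wrist"); d=cam("side"); pickle.dump((w,d),open("w2.pkl","wb"))
b=cv2.resize(d["color"][130:230,210:310],(384,384),interpolation=cv2.INTER_CUBIC)
cv2.imwrite("pics/w2.png",np.hstack([cv2.resize(w["color"],(410,308)),b[:308]])[:,:,::-1])
E
```

```text
t 2.7 pos [ 0.4743 -0.1286  0.0667] F [-0.4 -0.3 -0.2] M [ 0.03 -0.04  0.04] w 0.0042 g 0.0
[[0.997, 0.074, 0.001], [0.074, -0.997, -0.0], [0.001, 0.0, -1.0]] [ 0.45  0.35 -0.33  2.07  0.17  0.74 -1.48]
```

View pics/w2.png

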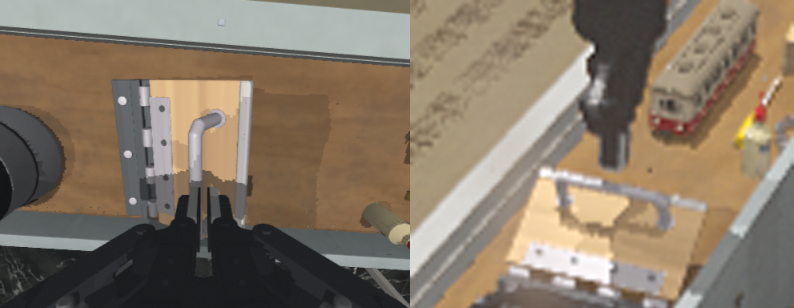

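```bash
python3 - <<'E'
from h import *
import pickle
w1=pickle.load(open("w1.pkl","rb"));w2,sd=pickle.load(open("w2.pkl","rb"))
d0=pickle.load(open("d0.pkl","rb"))
b=np.array([1,.041,0]);b/=np.linalg.norm(b)
A=[];y=[];L=[]
S=lambda x,y:(125+x/3.6-.4,135+y/3.6-.4)
for n,s,px in(("w1",w1,(249.5,169)),("w1",w1,(249.5,150)),("w2",w2,(245,180)),("w2",w2,(243,200)),("side",sd,(210+(615-410)/3.84,130+190/3.84)),("scene",d0["scene"],S(560,165))):
    p,d=ray(s,*px); nrm=np.cross(d,b);nrm/=np.linalg.norm(nrm); k=nrm@(p-np.array([.474,0,0])); A.append(nrm[1:]);y.append(k);L.append(n)
A=np.array(A);y=np.array(y)
for idx in([0,1,2,3],[0,1,4,5],[0,1,2,3,4,5]):
    r=np.linalg.lstsq(A[idx],y[idx],rcond=None)[0]; print(r,A@r-y)
o=observe();print("tcp in side",proj(sd,o["tool_pos"]),"in w2",proj(w2,o["tool_pos"]))
# yellow panel edges / silver bar in w2 row 170-200
for v in(150,170,190,205): print(v,[tuple(int(k) for k in w2["color"][v,u]) for u in range(228,272,4)])
E
```

```text
[-0.1268185   0.26917875] [-6.64958009e-05  4.58358454e-05  6.81750532e-05 -4.75172828e-05
  1.56880069e-01  1.45321025e-01]
[-0.12411811  0.0792578 ] [-3.03713800e-04 -2.08379993e-05  1.79001102e-03  2.69052243e-03
 -1.82608754e-03  2.02294951e-03]
[-0.12301244  0.08013867] [-0.00141978 -0.00113768  0.00066507  0.00156102 -0.00171702  0.00194234]
tcp in side [262.6268776  182.46208882] in w2 [253.82213174 219.89036259]
150 [(220, 181, 136), (220, 182, 137), (221, 182, 137), (218, 179, 135), (154, 150, 155), (170, 165, 170), (148, 144, 148), (129, 125, 129), (130, 126, 131), (132, 129, 133), (133, 130, 133)]
170 [(220, 182, 136), (221, 182, 137), (162, 157, 161), (200, 195, 200), (217, 213, 216), (177, 173, 178), (142, 124, 111), (183, 149, 113), (193, 158, 119), (195, 159, 120), (196, 159, 120)]
190 [(191, 155, 117), (194, 157, 118), (154, 151, 155), (197, 192, 197), (205, 198, 204), (179, 173, 179), (142, 124, 110), (183, 149, 113), (193, 158, 119), (194, 158, 120), (195, 159, 120)]
205 [(192, 156, 117), (194, 158, 119), (148, 144, 147), (196, 191, 195), (175, 170, 174), (160, 156, 160), (144, 127, 113), (183, 150, 113), (193, 157, 119), (195, 159, 120), (197, 159, 120)]
```

```bash
python3 - <<'E'
from h import *
import pickle
w2,sd=pickle.load(open("w2.pkl","rb"))
g=w2["color"].max(2)
for v in range(205,300,6): print(v,' '.join('%3d'%g[v,u] for u in range(212,300,3)))
print()
g=sd["color"].max(2)
for v in range(160,190,1): print(v,' '.join('%3d'%g[v,u] for u in range(246,282,2)))
o=observe()
for k in(0,.0187,.04): print(k,proj(w2,np.array(o["tool_pos"])+[0,0,k]))
E
```

```text
205 186 176 209 193 189 191 194 192 148 189 174 173 160 127 182 187 193 194 196 198 199 201 200 197 199 199 199 198 156 183
211 187 203 228 220 217 213 199 142 127 162 174 173 160 127 171 187 194 194 195 197 199 201 200 197 198 200 198 198 163 183
217 160 161 149 141 137 138 141 141 122 162 173 172 160 128 102 105 109 110 149 197 200 201 200 197 199 199 199 198 169 184
223 118 112 150 142 137 138 140 137 121 161 173 172 160 129 102 104 109 109 109 110 111 148 199 192 199 201 174 179 176 184
229 119 107 149 143 137 137 140 136  90  94  95  93  91  85 102 104 109 141 110 111 112 113 112 111 111 112 111 106 103 105
235 118 111 149 143 136 137 140 138  99  82  82  82  27  86 102 105  26  99  99 100 109 112 111 111 112 111 111 104 103 103
241 116 101 149 143 136 137 140 138  96  82  82  81  29  85 102 104  25  99  99 100 118 112 112 111 112 111 111 105 103 104
247 115 115 150 144  31  31  30  30  75  82  82  82  28  85 103 105  28  82  82  82  74  31  31  29  32 111 110  99 105 102
253 115 115 150 117  37  36  35  34  83  82  81  78  28  87 103 105  26  73  83  82  82  35  37  35  36  79 
[... 2562 characters left out ...]
51 222 132 220 238 238 238 237 238 240 240 157 142 152 148 156 189 183
183 247 214 138 243 235 236 237 239 238 239 225 159 160 195 136 148 174 185
184 240 171 146 255 234 235 235 236 238 241 154 157 159 195 145 131 198 192
185 241 225 149 224 233 233 234 235 237 224 156 160 173 194 158 129 194 193
186 248 244 158 167 228 230 233 234 235 150 157 172 194 194 170 126 181 192
187 251 252 182 177 221 218 218 231 228 153 161 188 191 193 155 127 180 193
188 247 248 207 182 180 143 143 221 213 149 151 153 180 186 144 127 185 193
189 246 250 251 211 184 149 149 145 147 159 156 149 150 152 140 137 181 190
0 [253.82213174 219.89036259]
0.0187 [253.76228256 232.39854251]
0.04 [253.67774362 250.06676114]
```

```bash
python3 - <<'E'
from h import *
import pickle
w2,sd=pickle.load(open("w2.pkl","rb"))
print(two(sd,(263,173),w2,(254,229)),two(sd,(263,173),w2,(254,235)))
for v in(229,235):
  for x in(.474,.485):
    p,d=ray(w2,254,v); print(v,x,p+d*(x-p[0])/d[0])
p,d=ray(sd,263,173)
for y in(-.115,-.1286,-.14): print("side",p+d*(y-p[1])/d[1])
print(np.round(w2["T_tool_cam"],3))
E
```

```text
[ 0.47884565 -0.13027451  0.09817947] [ 0.47720879 -0.12970805  0.09957422]
229 0.474 [ 0.474      -0.12866786  0.08016508]
229 0.485 [ 0.485      -0.1278799   0.10346316]
235 0.474 [ 0.474      -0.12867904  0.08838945]
235 0.485 [ 0.485      -0.12788952  0.11054288]
side [ 0.46893117 -0.115       0.11131399]
side [ 0.47435084 -0.1286      0.10222033]
side [ 0.47889379 -0.14        0.09459771]
[[ 0.    -0.951 -0.308  0.079]
 [ 1.     0.    -0.001  0.   ]
 [ 0.001 -0.308  0.951 -0.181]
 [ 0.     0.     0.     1.   ]]
```

```bash
python3 -m crank '0 -0.003 0 1 0.4; 0 -0.003 0 2 0.4; 0 -0.003 0.006 2 0.4; 0 -0.003 0.012 2 0.4; 0 -0.003 0.018 2 0.4; 0 -0.003 0.018 2 0.4' 30; python3 -m crank '0 0 0.005 0 0.4;0 0 0.009 0 0.4; 0 0 0.009 0 0.4'; python3 - <<'E'
from h import *
import pickle
o=state(); w=cam("wrist"); d=cam("side"); pickle.dump((w,d),open("w3.pkl","wb"))
b=cv2.resize(d["color"][150:200,235:295],(480,400),interpolation=cv2.INTER_CUBIC)
c=w["color"][100:300,130:450]
cv2.imwrite("pics/w3.png",np.hstack([cv2.resize(c,(320,400)),b])[:,:,::-1])
E
```

```text
clock: 3.55
tool_pos: [0.4733, -0.1254, 0.0477]
tcp_rot: [1.0, 0.02, -0.001, -0.0]
wrist_force: [-0.2, 0.6, -0.6]
gripper_width: 0.0342
grasp_force: 0.0
clock: 3.92
tool_pos: [0.4736, -0.1255, 0.0391]
tcp_rot: [1.0, 0.02, -0.0, -0.0]
wrist_force: [0.3, 0.1, 0.6]
gripper_width: 0.0341
grasp_force: 0.0
t 3.92 pos [ 0.4736 -0.1255  0.0391] F [0.3 0.1 0.6] M [-0.03 -0.04 -0.  ] w 0.0341 g 0.0
[[0.999, 0.04, -0.001], [0.04, -0.999, 0.0], [-0.001, -0.0, -1.0]] [ 0.42  0.4  -0.31  2.1   0.19  0.68 -1.54]
```

View pics/w3.png

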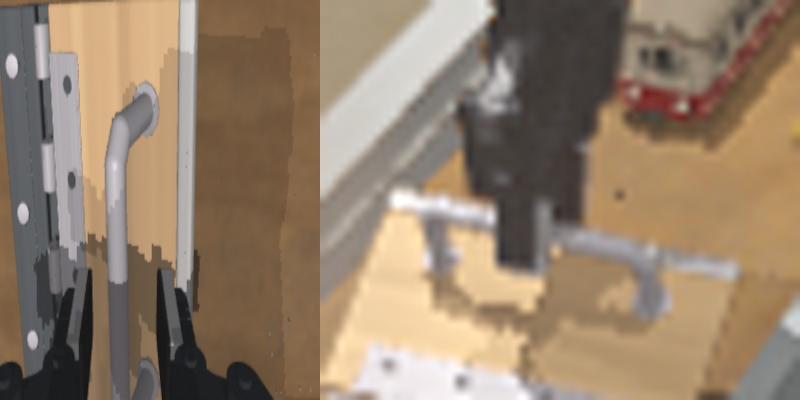

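```bash
python3 -m crank '0 0 0.005 0 0.4;0 0 0.01 0 0.4; 0 0 0.01 0 0.4'; python3 -m crank '0 0 0 0 0.05; 0 0 0 0 0.05; 0 0 0 0 0.05; 0 0 0 0 0.05' 40; python3 -c "
from h import *
w=pickle=None
state()
d=cam('side');p,q=ray(d,260,183.5);print(p+q*(-.105-p[1])/q[1])"
```

```text
clock: 4.4
tool_pos: [0.4734, -0.1254, 0.0289]
tcp_rot: [1.0, 0.02, -0.001, -0.0]
wrist_force: [-0.1, 0.3, -0.6]
gripper_width: 0.0343
grasp_force: 0.0
clock: 4.9
tool_pos: [0.4738, -0.1247, 0.0294]
tcp_rot: [1.0, 0.02, -0.0, -0.0]
wrist_force: [-0.9, 3.6, -1.4]
gripper_width: 0.0088
grasp_force: 38.9
t 4.9 pos [ 0.4738 -0.1247  0.0294] F [-0.9  3.6 -1.4] M [ 0.71 -0.04  0.36] w 0.0088 g 38.9
[[0.999, 0.041, -0.0], [0.041, -0.999, 0.001], [-0.0, -0.001, -1.0]] [ 0.42  0.41 -0.3   2.1   0.2   0.65 -1.55]
[ 0.47355258 -0.105       0.07652229]
```

```bash
python3 -m crank '0 -0.0045 -0.0033 0 0.05; 0 -0.0092 -0.0064 0 0.05; 0 -0.0141 -0.0091 0 0.05; 0 -0.0191 -0.0116 0 0.05; 0 -0.0243 -0.0137 0 0.05; 0 -0.0297 -0.0155 0 0.05; 0 -0.0351 -0.0169 0 0.05; 0 -0.0406 -0.0179 0 0.05; 0 -0.0406 -0.0179 0 0.05'; python3 -c "
from h import *
state()"
```

```text
clock: 6.08
tool_pos: [0.4708, -0.0854, 0.0477]
tcp_rot: [1.0, 0.02, -0.001, 0.001]
wrist_force: [-4.9, -3.2, -2.9]
gripper_width: 0.0088
grasp_force: 39.0
t 6.08 pos [ 0.4708 -0.0854  0.0477] F [-4.9 -3.2 -2.9] M [-0.84  0.98  0.31] w 0.0088 g 39.0
[[0.999, 0.039, -0.003], [0.039, -0.999, -0.001], [-0.003, 0.001, -1.0]] [ 0.36  0.37 -0.32  2.11  0.18  0.69 -1.62]
```

```bash
python3 -m crank '0 -0.0056 -0.0006 0 0.05; 0 -0.0112 -0.001 0 0.05; 0 -0.0168 -0.001 0 0.05; 0 -0.0224 -0.0006 0 0.05; 0 -0.028 0.0002 0 0.05; 0 -0.0335 0.0013 0 0.05; 0.001 -0.039 0.0028 0 0.05; 0.001 -0.0442 0.0046 0 0.05; 0.001 -0.0494 0.0068 0 0.05; 0.001 -0.0494 0.0068 0 0.05'; python3 - <<'E'
from h import *
import pickle
o=state(); w=cam("wrist"); d=cam("side"); s=cam("scene");pickle.dump((w,d,s),open("w4.pkl","wb"))
b=cv2.resize(d["color"][130:210,220:300],(400,400),interpolation=cv2.INTER_CUBIC)
c=cv2.resize(w["color"],(400,300)); c=np.vstack([c,np.zeros((100,400,3),np.uint8)])
cv2.imwrite("pics/w4.png",np.hstack([c,b])[:,:,::-1])
E
```

```text
clock: 7.32
tool_pos: [0.468, -0.0358, 0.0408]
tcp_rot: [1.0, 0.02, -0.003, 0.001]
wrist_force: [-7.7, -2.9, 2.1]
gripper_width: 0.0085
grasp_force: 39.7
t 7.33 pos [ 0.468  -0.0358  0.0408] F [-7.7 -2.9  2.1] M [-0.61  1.67  0.28] w 0.0085 g 39.7
[[0.999, 0.039, -0.006], [0.039, -0.999, -0.002], [-0.006, 0.001, -1.0]] [ 0.26  0.37 -0.33  2.13  0.19  0.67 -1.73]
```

View pics/w4.png

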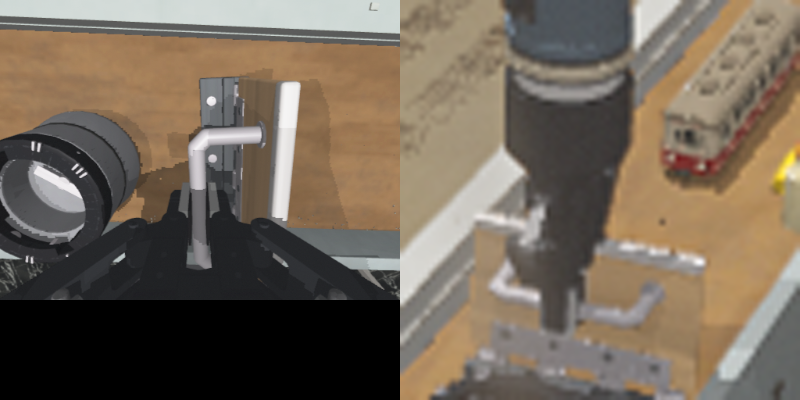

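```bash
python3 -m crank '0 -0.0033 0.0015 0 0.05; 0 -0.0066 0.003 0 0.05; 0 -0.0066 0.003 0 0.05; 0 -0.0066 0.003 0 0.05'; python3 -m crank '0 0 0 0 0.25; 0 0 0 0 0.28; 0 0 0 0 0.28; 0 0 -0.03 0 0.28; 0 0 -0.07 0 0.28; 0 0 -0.12 0 0.28; 0 0 -0.16 0 0.28';python3 - <<'E'
from h import *
import pickle
o=state(); w=cam("wrist"); d=cam("side"); s=cam("scene");pickle.dump((w,d,s),open("w5.pkl","wb"))
d0=pickle.load(open("d0.pkl","rb"))
save(w,"w5.png")
E
```

```text
clock: 7.98
tool_pos: [0.4679, -0.0299, 0.0377]
tcp_rot: [1.0, 0.019, -0.003, 0.001]
wrist_force: [-7.0, -4.9, -0.5]
gripper_width: 0.0085
grasp_force: 39.6
clock: 8.85
tool_pos: [0.4718, -0.0285, 0.1999]
tcp_rot: [1.0, 0.02, 0.001, -0.0]
wrist_force: [0.2, -0.1, -0.1]
gripper_width: 0.0241
grasp_force: 0.0
t 8.85 pos [ 0.4718 -0.0285  0.1999] F [ 0.2 -0.1 -0.1] M [-0.01  0.    0.05] w 0.0241 g 0.0
[[0.999, 0.04, 0.003], [0.04, -0.999, 0.0], [0.003, -0.0, -1.0]] [ 0.32  0.15 -0.38  1.97  0.07  1.03 -1.63]
```

View pics/w5.png

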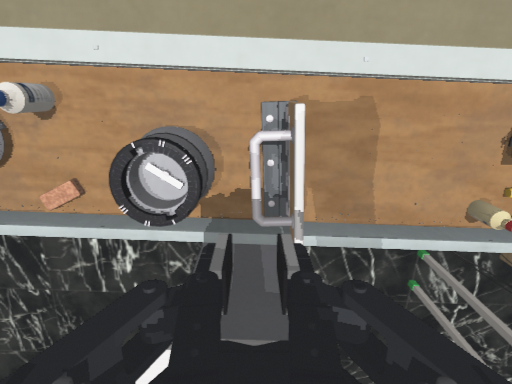

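```bash
python3 -m crank '0.003 -0.03 0 -10 0.6; 0.006 -0.07 0 -20 0.6; 0.009 -0.11 0 -30 0.6; 0.012 -0.15 0 -40 0.6; 0.015 -0.19 0 -50 0.6; 0.018 -0.23 0 -60 0.6; 0.021 -0.27 0 -70 0.6; 0.024 -0.31 0 -80 0.6; 0.027 -0.335 0 -90 0.6; 0.027 -0.3516 0 -100 0.6'; python3 -m crank '0 0 0 -8.7 0.6; 0 0 0 -8.7 0.6';python3 - <<'E'
from h import *
import pickle
w5=pickle.load(open("w5.pkl","rb"))[0]
for px in((300,104),(297.5,240)): print("edge",onz(w5,*px,.119))
print("hinge plate",onz(w5,263,104,.003),onz(w5,266,216,.003))
o=state(); w=cam("wrist"); pickle.dump(w,open("w6.pkl","wb"))
hsv=cv2.cvtColor(w["color"],cv2.COLOR_RGB2HSV)
m=((hsv[...,1]<45)&(hsv[...,2]>70)&(hsv[...,2]<235)).astype(np.uint8)*255
m[250:]=0
n,l,st,ce=cv2.connectedComponentsWithStats(m)
for i in range(1,n):
    if st[i,4]>300: print(st[i],ce[i])
p=proj(w,[.485,.324,.018]);print("expected lid",p, proj(w,[.501,.293,.04]),proj(w,[.482,.342,.04]),"bottle",proj(w,[.536,.238,.08]),"tin",proj(w,[.534,.432,.02]))
g=cv2.cvtColor(w["color"],cv2.COLOR_RGB2GRAY);u,v=p.astype(int)
for y in range(max(0,v-70),min(384,v+72),6): print(y,' '.join('%3d'%g[y,x] for x in range(max(0,u-84),min(512,u+84),6)))
E
```

```text
clock: 10.25
tool_pos: [0.4831, 0.3248, 0.1958]
tcp_rot: [0.625, 0.781, -0.001, -0.001]
wrist_force: [-0.0, 0.6, 0.4]
gripper_width: 0.0515
grasp_force: 0.0
clock: 10.5
tool_pos: [0.4834, 0.3233, 0.1959]
tcp_rot: [0.567, 0.824, -0.001, -0.001]
wrist_force: [0.4, -0.0, -0.0]
gripper_width: 0.0513
grasp_force: 0.0
edge [ 0.54459972 -0.0644739   0.119     ]
edge [ 0.41709888 -0.07312179  0.119     ]
hinge plate [ 0.54023813 -0.03647132  0.003     ] [ 0.3928043  -0.04780015  0.003     ]
t 10.5 pos [0.4834 0.3233 0.1959] F [ 0.4 -0.  -0. ] M [ 0.   -0.02 -0.07] w 0.0513 g 0.0
[[-0.357, 0.934, -0.003], [0.934, 0.357, -0.001], [0.0, -0.003, -1.0]] [-0.04  0.44 -0.84  1.72  0.35  1.14 -0.61]
[    0     0   220   250 17111] [115.19332593 147.76377769]
[ 269    0   41   56 1674] [288.66786141  25.52508961]
[  293     0   171   250 12040] [378.47782392 116.23828904]
[ 63  32  47  37 448] [79.12053571 49.37946429]
[ 224  130   66   67 3359] [256.64275082 161.58023221]
[257 221  26  29 628] [268.66878981 236.2133758 ]
expected lid [255.79395156 161.52480796] [259.06751705 193.95332041] [259.06608
[... 2166 characters left out ...]
  88
199 156 141 148 108 126 120 103 106 107 106 108 113 115 109 105 107 105 112 111 105 116 114 112 122 114  90  89 194
205 145 147 147  81 121 118 106 108 109 111 109 109 108 104 101 105 109 111 109 107 116 111 108 124  89 161  90 207
211 137 143 148  80 120 119 105 112 113 107 114 115 109 101 110 110 111 110 102 113 115 106 107 123  90  90 179 208
217 119 136 133 133 115 120 121 121 127 106 112 113 113 104 105 102 109 106 103 127 128 117 116  88 159  89 208 209
223 125 143 151 152 117 123 129 129 108 108 115 113 114 109  59  94 107 106 108 130 124 123 123  89  89 165 207 209
229 128 136 124 123 121 126 129 113 110 111 113 113 114 106  60 106 110 111 109 134 124 124  89 150  88 211 209 209
```

```bash
python3 - <<'E'
from h import *
import pickle
w=pickle.load(open("w6.pkl","rb"))
g=cv2.cvtColor(w["color"],cv2.COLOR_RGB2GRAY)
for y in range(124,200,3): print(y,' '.join('%3d'%g[y,x] for x in range(240,278)))
E
```

```text
124 126 124 123 122 120 116 119 123 122 118 119 122 125 111  82 101 122 117 116 120 120 121 123 124 126 125 126 125 126 126 125 124 124 122 119 118 117 116
127 116 117 121 122 111  86  80  82  82  83  82  82  81  81  81  80  78  95 117 108  96 117 117 121 126 127 126 126 125 126 125 124 122 120 117 115 114 114
130  77  78  78  80  80  81  86  89  82  80  87  89  91  89  89  90  90  89  89  90 104 126 126 118 103  92  88  85  98 120 121 122 119 116 116 115 115 117
133  75  76  86  89  90 102 129 128 106 109 112 114 115 119 134 139 124 113 113 113 114 160 212 209 201 184 162 142 134 125 123 126 126 110 115 116 121 124
136  98 105 112 113 113 112 112 113 112 112 110 101  88  88  86  79  79  77  74  87 103 122 167 207 208 207 208 208 209 208 209 208 196 162 137 124 120 124
139 111 111 111 112 112 112 112 112 106  91  74  76  81  82  85  86  87  89  90  85  87 143 199 207 206 207 206 207 208 207 207 207 208 208 208 209 204 177
142 111 112 111 111 111 111 111 111 102  90  96 105 109 109 110 110 110 110 111 106  93 146 205 205 205 207 207 207 207 207 208 206 207 207 208 208 207 208
145 110 
[... 2255 characters left out ...]
 188 191 192 180 149 156 191 192 192 192 191 192 192 193 192 185 161 121 118
190 120 108 115 139 150 155 158 161 163 163 162 163 147 123 153 171 175 178 179 182 187 191 184 154 155 186 187 186 184 173 148 121 118 113 109 111 114 114
193 113 113 113 112 110 111 111 110 109 103 100 106 101 102 131 148 153 157 159 162 164 167 163 144 118 100 107 104 103 104 105 106 109 111 114 115 116 115
196 115 115 113 111 110 109 110 109 107 105 105 106 107 105 106 115 120 115 110 105  99  98 102 109 109 108 104 103 104 104 106 107 109 111 113 115 116 115
199 116 116 116 115 114 114 113 111 110 109 110 110 108 106 105 105 104 103 104 105 106 107 107 106 107 105 105 105 106 106 108 109 111 112 114 115 115 114
```

```bash
python3 - <<'E'
from h import *
import pickle
w=pickle.load(open("w6.pkl","rb"))
a,b=onz(w,255,145,.0475),onz(w,258.3,190,.0475);print(a,b,np.degrees(np.arctan2(*(a-b)[1::-1])))
e,f=onz(w,254.6,137.5,.0475),onz(w,258.6,194,.0475);print("len",np.linalg.norm(e-f),"ctr",(e+f)/2)
print("cap",[onz(w,u,v,.018) for u,v in((224,164),(289.5,164),(257,197))])
o=observe();print(o["tool_pos"],np.degrees(np.arctan2(.934,-.357)))
E
```

```text
[0.47505626 0.34713496 0.0475    ] [0.49739748 0.29952453 0.0475    ] 115.13833929079749
len 0.06579719856226632 ctr [0.48559245 0.3248847  0.0475    ]
cap [array([0.4494884 , 0.30709601, 0.018     ]), array([0.52493014, 0.33593344, 0.018     ]), array([0.50299069, 0.28142824, 0.018     ])]
[0.48366214 0.32303264 0.19620816] 110.91820498647597
```

```bash
python3 -m crank '0 0.002 0.04 -4.2 0.4; 0 0.002 0.08 -4.2 0.4; 0 0.002 0.12 -4.2 0.4; 0 0.002 0.15 -4.2 0.4; 0 0.002 0.175 -4.2 0.4; 0 0.002 0.19 -4.2 0.4; 0 0.002 0.198 -4.2 0.4; 0 0.002 0.202 -4.2 0.4; 0 0.002 0.202 -4.2 0.4' ; python3 -m crank '0 0 0 0 0.1;0 0 0 0 0.1;0 0 0 0 0.1;0 0 0 0 0.1' 60;python3 -c "
from h import *
state()"
```

```text
clock: 11.68
tool_pos: [0.4863, 0.3244, -0.0041]
tcp_rot: [0.536, 0.844, 0.0, 0.0]
wrist_force: [0.1, 0.3, -0.6]
gripper_width: 0.0343
grasp_force: 0.0
clock: 12.18
tool_pos: [0.4865, 0.3245, -0.0037]
tcp_rot: [0.536, 0.844, 0.0, 0.0]
wrist_force: [-0.5, -1.0, 6.0]
gripper_width: 0.0122
grasp_force: 61.6
t 12.18 pos [ 0.4865  0.3245 -0.0037] F [-0.5 -1.   6. ] M [-0.12  0.09 -0.  ] w 0.0122 g 61.6
[[-0.425, 0.905, 0.001], [0.905, 0.425, 0.0], [-0.0, 0.001, -1.0]] [-0.15  0.67 -0.7   1.88  0.59  0.8  -0.73]
```

```bash
python3 -m crank '0 0 -0.03 0 0.1;0 0 -0.07 0 0.1;0 0 -0.12 0 0.1;0 0 -0.15 0 0.1;0 0 -0.15 0 0.1'; python3 - <<'E'
from h import *
import pickle
from scipy.optimize import least_squares
o=state(); w9=cam("wrist"); pickle.dump(w9,open("w9.pkl","wb"))
w=pickle.load(open("w6.pkl","rb"))
g=cv2.GaussianBlur(cv2.cvtColor(w["color"],cv2.COLOR_RGB2GRAY),(3,3),0).astype(float)
pts=[]
for v in range(138,186): 
    r=[u for u in range(264,298) if g[v,u]>158]
    if r: pts.append((max(r)+.5,v))
for v in range(160,180):
    r=[u for u in range(215,245) if g[v,u]>150]; pts.append((min(r)-.5,v))
for u in list(range(236,246))+list(range(266,274)):
    r=[v for v in range(170,200) if g[v,u]>150]; pts.append((u,max(r)+.5))
P=np.array([onz(w,*p,.018)[:2] for p in pts])
f=lambda x:np.hypot(*(P-x[:2]).T)-x[2]
r=least_squares(f,[.4855,.323,.0415],loss="soft_l1",f_scale=.001);print(r.x,np.abs(r.fun).mean())
f2=lambda x:np.hypot(*(P-x).T)-.0415
print(least_squares(f2,[.4855,.323],loss="soft_l1",f_scale=.001).x)
E
```

```text
clock: 12.8
tool_pos: [0.487, 0.3251, 0.1475]
tcp_rot: [0.536, 0.844, 0.002, 0.001]
wrist_force: [-0.1, -0.2, -0.8]
gripper_width: 0.0122
grasp_force: 60.8
t 12.8 pos [0.487  0.3251 0.1475] F [-0.1 -0.2 -0.8] M [0.02 0.03 0.08] w 0.0122 g 60.8
[[-0.425, 0.905, 0.004], [0.905, 0.425, 0.002], [0.0, 0.005, -1.0]] [-0.05  0.49 -0.83  1.77  0.41  1.05 -0.59]
[0.48667671 0.3226839  0.03866227] 0.00031132207841197233
[0.48402108 0.32492226]
```

```bash
python3 - <<'E'
from h import *
import pickle
w=pickle.load(open("w9.pkl","rb"))
T=np.array(w["T_tool_cam"]);Ti=np.linalg.inv(T)
def pj(p):
    q=Ti[:3,:3]@p+Ti[:3,3]; return np.array([w["cx"]+w["fx"]*q[0]/q[2],w["cy"]+w["fy"]*q[1]/q[2]])
im=cv2.GaussianBlur(w["color"],(3,3),0); hsv=cv2.cvtColor(im,cv2.COLOR_RGB2HSV)
print("ctr",pj(np.array([0,0,-.0217])))
R_=np.arange(.034,.050,.001)
for a in range(-90,91,15):
    row=[]
    for r in R_:
        u,v=pj(np.array([r*np.cos(np.radians(a)),r*np.sin(np.radians(a)),-.0217])); u,v=int(round(u)),int(round(v)); row.append('%3d/%-3d'%(hsv[v,u,1],hsv[v,u,2]))
    print(a,' '.join(row))
E
```

```text
ctr [254.27929173 234.47228222]
-90   3/95    3/90    5/102   5/102   5/101   6/91   27/95  107/145 114/148 113/145 114/143 118/145 116/134 109/115  97/118 104/186
-75   7/105   5/105   5/105   7/105   5/99    6/88   24/94  107/136 117/148 117/150 119/150 118/151 118/158 116/158 114/152 102/107
-60   7/106   7/106   7/106   5/103   8/97    6/89   17/92  113/140 119/148 119/148 118/153 118/156 118/160 118/156 117/152 117/150
-45   7/107   7/108   7/108   5/101   6/91    8/90   35/101 102/140 114/150 112/146 108/144 107/145 108/147 108/147 107/150 107/150
-30   7/108   7/108   7/108   8/100   8/94    6/90   37/90  107/95  109/96  109/96  106/96  106/96  102/95  105/95  102/95  101/93 
-15   5/109   5/105   5/106   5/100   5/93    6/92   24/85  104/81  104/83  107/95  111/101 111/101 110/100 110/100 111/99  112/98 
0   8/136   7/144   7/142   7/110   5/93    6/91    6/88   17/76   99/80  108/90  111/103 110/102 110/100 111/99  108/99  110/100
15   3/201   3/201   3/192   5/144   6/122   6/121  54/123 117/150 119/152 118/153 120/151 120/151 120/151 120/151 122/150 121/152
30   4/202   4/202   3/195   5/145   4/128   4/121  45/125 118/156 119/156 119/156 118/156 118/156 117/155 118/158 118/158 118/160
45   5/199   4/199   3/198   5/150   8/130   6/125  76/141 116/160 118/164 117/165 119/165 118/164 117/161 117/161 117/161 119/159
60   7/106   7/106   5/105   5/103   8/92    8/90   67/115 119/152 119/152 119/154 120/155 119/158 119/157 116/154  74/121  48/107
75   5/105   5/105   7/106   7/104   8/98    6/88   26/97    6/92    5/93    6/131   9/138   6/123   3/92    3/92    6/92    6/92 
90   5/104   5/104   5/104   5/104   5/96    3/90   19/96    6/92    6/92    3/93    8/135  10/176  12/213  12/214  12/214  12/214
```

```bash
python3 - <<'E'
from h import *
import pickle
from scipy.optimize import least_squares
w=pickle.load(open("w9.pkl","rb"))
T=np.array(w["T_tool_cam"]);Ti=np.linalg.inv(T)
def pj(p):
    q=Ti[:3,:3]@p+Ti[:3,3]; return w["cx"]+w["fx"]*q[0]/q[2],w["cy"]+w["fy"]*q[1]/q[2]
sat=cv2.cvtColor(w["color"],cv2.COLOR_RGB2HSV)[...,1].astype(np.float32)
for zt in(-.0217,-.0172,-.0157):
    P=[]
    for a in np.radians(np.arange(-92,64,3)):
        rr=np.arange(.036,.047,.0002)
        uv=np.array([pj(np.array([r*np.cos(a),r*np.sin(a),zt])) for r in rr],np.float32)
        s=cv2.remap(sat,uv[:,:1],uv[:,1:],cv2.INTER_LINEAR)[:,0]
        i=np.argmax(s>55); P.append((rr[i]*np.cos(a),rr[i]*np.sin(a)))
    P=np.array(P); f=lambda x:np.hypot(*(P-x[:2]).T)-x[2]
    r=least_squares(f,[0,0,.041],loss="soft_l1",f_scale=.0005);print(zt,r.x,np.abs(r.fun).mean())
E
```

```text
-0.0217 [ 0.00036262 -0.00026415  0.03981402] 0.0002067870419369939
-0.0172 [-0.00182703 -0.00027572  0.04088105] 0.0002152474385338636
-0.0157 [-0.00246122 -0.00027104  0.04118811] 0.00020288751705313643
```

```bash
python3 -m crank '-0.02 -0.012 0 10 0.1; -0.04 -0.024 0 20 0.1; -0.06 -0.037 0 30 0.1; -0.085 -0.052 0 40 0.1; -0.11 -0.067 0 50 0.1; -0.135 -0.083 0 60 0.1; -0.16 -0.098 0 70 0.1; -0.18 -0.11 0 80 0.1; -0.2 -0.1227 0 88 0.1; -0.2131 -0.1307 0 91 0.1'; python3 -m crank '0 0 0 0 0.1; 0 0 0 0 0.1'; python3 - <<'E'
from h import *
o=state(); x=R.from_quat(o["tcp_rot"]).as_matrix()[:2,:2]; p=np.array(o["tool_pos"][:2])
print(np.degrees(np.arctan2(x[1,0],x[0,0])), "err tool", x.T@(np.array([.4593,.0766])-p))
E
```

```text
clock: 14.1
tool_pos: [0.4568, 0.074, 0.1438]
tcp_rot: [0.978, 0.208, -0.002, 0.0]
wrist_force: [0.1, -0.2, -1.4]
gripper_width: 0.0122
grasp_force: 60.7
clock: 14.35
tool_pos: [0.4583, 0.0767, 0.1452]
tcp_rot: [0.978, 0.21, -0.0, -0.0]
wrist_force: [0.2, -0.1, -1.6]
gripper_width: 0.0123
grasp_force: 60.7
t 14.35 pos [0.4583 0.0767 0.1452] F [ 0.2 -0.1 -1.6] M [0.03 0.01 0.03] w 0.0123 g 60.7
[[0.911, 0.411, -0.0], [0.411, -0.911, 0.001], [-0.0, -0.001, -1.0]] [ 0.17  0.22 -0.48  2.05  0.13  0.91 -1.53]
24.29321280145439 err tool [0.00090478 0.00048934]
```

```bash
python3 -m crank '0.0009 0.0005 0.02 0 0.1; 0.0009 0.0005 0.04 0 0.1; 0.0009 0.0005 0.052 0 0.1; 0.0009 0.0005 0.057 0 0.1;0.0009 0.0005 0.057 0 0.1' | grep -E 'pos|force'; python3 - <<'E'
from h import *
import pickle
o=state();w=cam("wrist");pickle.dump(w,open("w10.pkl","wb"))
h=cv2.cvtColor(w["color"],cv2.COLOR_RGB2HSV)
m=((h[...,1]<30)&(h[...,2]>190)).astype(np.uint8)
n,l,st,ce=cv2.connectedComponentsWithStats(m)
for i in range(1,n):
    if 4<st[i,4]<400:
        p=onz(w,*ce[i],.0855); d=p[:2]-[.4573,.0760]; r=np.hypot(*d)
        if .04<r<.05: print(st[i],ce[i],r,np.degrees(np.arctan2(d[1],d[0])))
E
python3 -m crank '0 0 0.004 0 0.1; 0 0 0.007 0 0.1; 0 0 0.007 0 0.1' | grep -E 'pos|force'; python3 -m crank '0 0 0.002 0 0.1; 0 0 0.004 0 0.1;0 0 0.004 0 0.1' | grep -E 'pos|force'
```

```text
tool_pos: [0.4595, 0.0759, 0.0885]
wrist_force: [0.5, -1.2, -1.3]
grasp_force: 60.8
t 14.97 pos [0.4595 0.0759 0.0885] F [ 0.5 -1.2 -1.3] M [-0.01  0.02 -0.07] w 0.0121 g 60.8
[[0.912, 0.41, -0.0], [0.41, -0.912, 0.0], [0.0, -0.0, -1.0]] [ 0.14  0.3  -0.46  2.1   0.19  0.78 -1.59]
[253 151   3   9  18] [254.38888889 155.05555556] 0.044683245923102875 22.61434695642051
[293 165   6   7  16] [295.25 167.5 ] 0.045641055269205213 -12.305739934975321
[297 168   6   7  13] [299.84615385 170.46153846] 0.04601538613512269 -16.749053620413164
[316 199   8   3  12] [319.33333333 199.91666667] 0.04634422481004159 -47.09833190873449
[317 204   7   3  10] [320.1 204.9] 0.04606376543296189 -51.51604321763998
[318 209   8   2  12] [321.83333333 209.58333333] 0.0467151317665305 -55.88215168772406
tool_pos: [0.4592, 0.0755, 0.0813]
wrist_force: [1.2, -0.2, -1.2]
grasp_force: 60.8
tool_pos: [0.4592, 0.0756, 0.0773]
wrist_force: [0.7, 0.5, -0.4]
grasp_force: 60.8
```

```bash
python3 -m crank '0 0 0.002 0 0.1; 0 0 0.004 0 0.1;0 0 0.004 0 0.1' | grep -E 'pos|force';python3 -m crank '0 0 0.002 0 0.1; 0 0 0.004 0 0.1;0 0 0.004 0 0.1' | grep -E 'pos|force'
```

```text
tool_pos: [0.4592, 0.0756, 0.0733]
wrist_force: [-0.9, 0.7, -1.3]
grasp_force: 60.8
tool_pos: [0.4593, 0.0756, 0.0694]
wrist_force: [0.9, -0.2, -0.7]
grasp_force: 60.7
```

```bash
python3 -m crank '0 0 0.001 0 0.1; 0 0 0.002 0 0.1;0 0 0.002 0 0.1' | grep -E 'pos|force'
```

```text
tool_pos: [0.4594, 0.0757, 0.0692]
wrist_force: [-5.6, -0.3, 14.8]
grasp_force: 62.9
```

```bash
python3 -m crank '0 0 -0.001 0 0.1; 0 0.0002 -0.001 5 0.1; -0.0001 0.0004 -0.001 10 0.1; -0.0001 0.0005 -0.001 15 0.1; -0.0002 0.0007 -0.001 20 0.1; -0.0003 0.0009 -0.001 25 0.1; -0.0004 0.001 -0.001 30 0.1;-0.0004 0.001 -0.001 30 0.1' 90; python3 - <<'E'
from h import *
o=state(); x=R.from_quat(o["tcp_rot"]).as_matrix(); print(np.degrees(np.arctan2(x[1,0],x[0,0])))
E
```

```text
clock: 17.9
tool_pos: [0.4606, 0.0747, 0.0693]
tcp_rot: [0.999, -0.05, 0.001, -0.0]
wrist_force: [1.1, -1.2, 6.3]
gripper_width: 0.0115
grasp_force: 88.6
t 17.9 pos [0.4606 0.0747 0.0693] F [ 1.1 -1.2  6.3] M [-0.15  0.01 -0.04] w 0.0115 g 88.6
[[0.995, -0.101, 0.002], [-0.101, -0.995, 0.0], [0.002, -0.0, -1.0]] [ 0.03  0.32 -0.34  2.12  0.16  0.72 -2.08]
-5.787616521882971
```

```bash
python3 -m crank '0 0.0001 0 4 0.1; -0.0001 0.0002 0 7.5 0.1; -0.0001 0.0002 0 7.5 0.1;-0.0001 0.0002 0 7.5 0.1'; python3 - <<'E'
from h import *
import pickle
o=state(); x=R.from_quat(o["tcp_rot"]).as_matrix(); th=np.degrees(np.arctan2(x[1,0],x[0,0]));print(th)
w=cam("wrist");pickle.dump(w,open("w11.pkl","wb"))
h=cv2.cvtColor(w["color"],cv2.COLOR_RGB2HSV)
m=((h[...,1]<30)&(h[...,2]>190)).astype(np.uint8)
n,l,st,ce=cv2.connectedComponentsWithStats(m)
for i in range(1,n):
    if 4<st[i,4]<400:
        p=onz(w,*ce[i],.0855); d=p[:2]-[.4577,.0748]; r=np.hypot(*d)
        if .04<r<.05: print(ce[i],r,np.degrees(np.arctan2(d[1],d[0])))
# bar outer end in image: brightness rows around tool x axis, z_tool top of bar ~ -.0512
T=np.array(w["T_tool_cam"]);Ti=np.linalg.inv(T)
g=h[...,2]
for zt,xs in((-.0512,(.014,.018,.022,.026,.030,.034)),):
  for X in xs:
    row=[]
    for Y in np.arange(-.012,.0125,.001):
        q=Ti[:3,:3]@np.array([X,Y,zt])+Ti[:3,3]; row.append(g[int(round(w["cy"]+w["fy"]*q[1]/q[2])),int(round(w["cx"]+w["fx"]*q[0]/q[2]))])
    print(X,*row)
E
```

```text
clock: 18.4
tool_pos: [0.4604, 0.0744, 0.0693]
tcp_rot: [0.993, -0.115, 0.001, -0.0]
wrist_force: [0.0, -0.9, 6.0]
gripper_width: 0.0115
grasp_force: 88.7
t 18.4 pos [0.4604 0.0744 0.0693] F [ 0.  -0.9  6. ] M [-0.21  0.02  0.02] w 0.0115 g 88.7
[[0.973, -0.229, 0.002], [-0.229, -0.973, 0.0], [0.002, -0.001, -1.0]] [ 0.01  0.31 -0.31  2.13  0.14  0.72 -2.19]
-13.24537795180384
[250.76923077 162.69230769] 0.04495262175481672 -10.67970576864215
[257.16666667 163.        ] 0.04476070500930719 -15.301142198170313
[297.09090909 175.27272727] 0.044851818170890574 -46.35239340897948
[207.  179.5] 0.04437486977413203 24.63970107279555
[301.75       178.83333333] 0.04472984997927661 -50.810696548388954
[306.5 182.1] 0.04504140770942798 -55.18985613612639
0.014 89 117 118 117 118 129 107 139 152 157 157 156 156 153 157 157 155 144 130 87 105 118 117 118 92
0.018 157 156 156 136 85 84 111 140 152 157 157 158 158 158 156 156 155 146 132 75 85 86 85 86 86
0.022 157 157 157 157 157 131 113 140 153 157 158 158 158 158 158 158 158 146 132 115 157 156 156 156 156
0.026 159 159 159 159 161 145 117 142 155 159 159 160 158 159 160 159 158 147 134 116 159 159 159 159 158
0.03 160 160 160 159 161 147 119 141 153 156 156 156 156 155 156 155 155 148 121 134 160 160 160 160 160
0.034 162 162 161 161 161 161 91 86 89 91 91 92 91 91 92 90 91 84 78 121 162 161 161 161 161
```

```bash
python3 -c "
from station import hand_in
print(hand_in())"
```

```text
the job is handed in; nothing more can be done
None
```

The job is handed in: the guard measured upright (about 1.57 rad) and was let go, and the lid, fully seated, is held gripped at the two-bar pulse mark, 37.5° clockwise of the notch. It finished at 18.4 s with no high forces; I didn't check the neighbouring things at the end, but nothing touched them.

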